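# Post the borrowed calculator into the returns box

### The job

The abacus lesson is about to start: take the blue pocket calculator out of the desk rack and post it through the slot in the top of the green returns box, so that it ends up fully inside the box. Leave the red notebook and the white power bank standing in the rack.

Things in the scene. Friction and masses are not known exactly. Their poses are not given: they have to be found in the camera images.
- calculator_center (a point): Centre of the blue pocket calculator, a rigid slab 64 mm wide, 95 mm high and 14 mm thick, 60 to 130 g, keys on one face, standing upright in one of the three bays of a fixed dark wooden rack (which bay varies). Axes: x through the thickness, y along the width, z up. Centre 55.5 mm, top edge 103 mm above the desk; rack rails 35 mm high, so the upper 68 mm stand free, with 50 mm of room before and behind its faces.
- slot (a point): Centre of the slot in the lid of the green returns box, at the lid's top face, 125 mm above the desk. Slot 26 mm along this point's x, 88 mm along its y; z up. A brass lip around it rises 13 mm and flares outward to guide things in. The box is fixed, empty, 120 (x) by 160 mm (y), floor 6 mm above the desk: a calculator let go in the slot drops wholly below the lid.
- notebook_center (a point): Centre of the red hardback pocket notebook, 64 mm wide, 95 mm high and 14 mm thick, about 100 g, standing upright in another bay of the rack; axes as for the calculator. The bays are in one row along that y, 90 mm apart, each 20 by 77 mm, floor 8 mm above the desk. To be left there.
- powerbank_center (a point): Centre of the white power bank, 64 mm wide, 95 mm high and 14 mm thick, about 160 g, standing upright in the remaining bay; axes as for the calculator. To be left there.
There are look-alikes about, which are no part of the job. Of the things that look like the part that bears slot, take the one that is nearest to the robot's base at the start.

How it is judged:
By the outcome, as a careful person would: the job done as asked, in the order asked, and still so for the second after the job is handed in, with the robot touching nothing.
It also fails if it takes over 38 s, if anything falls off the work surface, if the arm or the gripper's body presses on something with over 40 N, if the wrist force passes 120 N, or if a joint passes its speed limit or range.

### The arm

A 6-joint arm with a two-finger parallel gripper is mounted at the origin on the work surface. World frame = base frame: x ahead of the robot, y to its left, z up, the work surface at z = 0. Lengths are in mm, angles in rad, forces in N, time in s.
With the tool pointing down it reaches from about 350 to 775 mm from the base axis. Payload 7.3 kg.
Tool frame: the origin (TCP) lies midway between the tips of the shut fingers; the grasp point (between the pads) lies 19 mm behind it; x points along the fingers, y is the direction in which the jaws open and shut, and the axes are right-handed (so a half turn about x gives the same grasp; the last joint's range is limited). The gripper opens to 92 mm and grips with 3 to 60 N. Pads are 19 mm wide; open, the fingers measure 130 mm over their backs; the gripper's body (75 mm by 190 mm) begins 47 mm behind the grasp point.
Start: joints at [0.997, 0.342, 1.524, -0, 1.275, -0.146], TCP at [217.795, 477.713, 226.741] pointing down, gripper open.
Joint ranges: [-2.53, 2.53], [-0.77, 2.02], [0.04, 2.7], [-1, 4.14], [0.28, 2.66], [-3.11, 3.11]. Speed limits (rad/s): [2.57, 2.57, 3.14, 3.14, 3.14, 3.14].

### API

Orientations are given as [roll, pitch, yaw] about the fixed x, y, z axes, in that order (R = Rz(yaw) Ry(pitch) Rx(roll)).
In Python, from plant import get_obs, capture, close_job gives the robot as it stands. The module is installed in compiled form; this text tells all that it offers.
- The arm moves only by the tool send_rows, never from a script. Its argument "moves" is a list of rows, each a list of 4 numbers: the shift along the tool's x, y, z in mm, then the turn about the tool's x in degrees. In form: [[tx, ty, tz, yaw], ...]. A call has 1 to 8 rows; each row shifts and turns the commanded pose from where the row before left it, along the tool's axes as they then stand; what a row does not reach is not made up. A row lasts 1/8 s, in which the tool goes at most 62.5 mm and 10.7 degrees, less where a joint would pass 70% of its speed; a pose out of reach is approached as far as the arm can. A call with a gripper value outside its range is refused whole. "hand" is the opening, from 0 (shut) to 1 (fully open), set as the call begins (left out, the last holds). The fingers move at their own pace and stop on an object; the grip force is fixed at half the most. Time passes only in rows, so rows that do not move let the fingers close. It gives the time, the measured TCP pose, the force and the opening at its end, in the units of the state.
- get_obs(): the state, without advancing time (a new reading comes with each control period).
- capture(name): name is "scene" or "top"; returns a dict with "image" (420x560x3 uint8, red, green, blue), "K" (3x3 intrinsics, pixels), "position" and "attitude" of the camera in the world. Camera axes: x right, y down, z forward; pixel columns grow to the right and rows downward; lengths in mm; the calibration is good to about 2 mm. A picture is of the moment at which its call begins. There is no depth.
- close_job(): hands the job in, once; it reports no verdict.
The state is a dict: "time": time; "joint_positions": joint angles; "dq": joint speeds; "tau": joint torques, N m; "tool_pos": TCP position; "tcp_rot": TCP orientation; "contact_force": force on the tool from outside, world axes, zero at the start; "moment": the same for the moment, N m; "grip_width": finger opening in mm.
Only numpy, scipy, OpenCV 4.12 (cv2) and the standard library are available. Lean on these libraries where they do the work, as an engineer would, in place of code of your own. Each camera call takes 0.05 s, during which the arm holds its last target. There are 200 camera calls.

## Working session

There is one attempt and no reset: what is moved stays moved. The work goes in short steps, Python scripts to look and compute and a tool call to move; the robot and the scene stay as the last step left them, time stands still between calls to the robot, and variables do not carry over. Pictures are saved under pics/ and viewed, about 8 in all and at most 12, crops included, and the job is handed in when it is done.

Besides the shell and the picture viewer there is one more tool, called after "Request:" as a command line: name --pt "numbers of a row" for each row, then --argument value for the rest. send_rows: Moves the arm, as the interface text tells. Its arguments: {"type":"object","properties":{"moves":{"type":"array","items":{"type":"array","items":{"type":"number"}}},"hand":{"type":"number"}},"required":["moves"]}

```bash
mkdir -p pics; python3 - <<'E'
from plant import get_obs, capture
import cv2,pickle
o=get_obs();print({k:o[k] for k in('time','tool_pos','tcp_rot','grip_width')})
d={}
for n in('scene','top'):
    c=capture(n);d[n]=c;cv2.imwrite(f'pics/{n}0.png',c['image'][:,:,::-1]);print(n,c['K'],c['position'],c['attitude'])
pickle.dump(d,open('c0.pkl','wb'))
E
```

```text
{'time': 0.0, 'tool_pos': array([217.55531042, 477.3372201 , 226.01964149]), 'tcp_rot': array([-1.71333638,  1.56918581, -2.14117382]), 'grip_width': 91.88125745548332}
scene [[390.33118812   0.         276.3990246 ]
 [  0.         390.33118812 205.83107541]
 [  0.           0.           1.        ]] [970.1741636  451.371562   984.26054759] [-2.3958936  -0.00380206  2.47085535]
top [[469.71288634   0.         277.40967239]
 [  0.         469.71288634 210.75551373]
 [  0.           0.           1.        ]] [ 392.13847089 -163.61910941 1198.49305816] [-3.09020475  0.02098608 -1.55598096]
```

View pics/scene0.png

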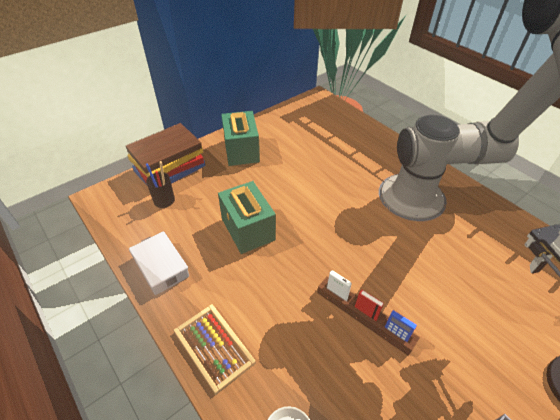

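View pics/top0.png

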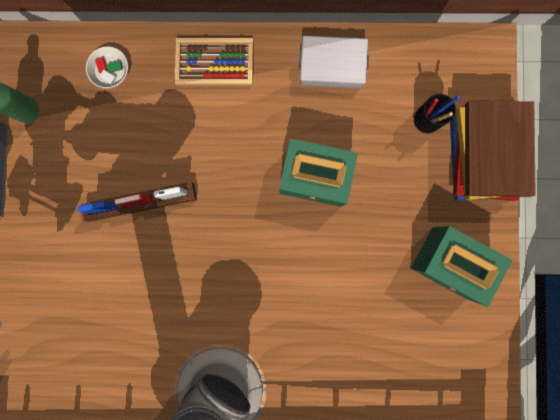

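The scene view shows the rack with, from left, the white power bank (340,285), red notebook (369,304) and blue calculator (401,325). There are two green boxes, at scene (247,215) and (240,138), which are top (320,170) and (470,266). I'll measure all of these.

```bash
cat > h.py <<'E'
import numpy as np,cv2
from scipy.spatial.transform import Rotation as R
def ray(c,uv,z):
    d=R.from_euler('xyz',c['attitude']).as_matrix()@np.linalg.inv(c['K'])@np.array([uv[0],uv[1],1.])
    p=np.array(c['position']);return p+d*(z-p[2])/d[2]
def proj(c,P):
    q=c['K']@R.from_euler('xyz',c['attitude']).as_matrix().T@(np.array(P)-c['position']);return q[:2]/q[2]
def blobs(c,lo,hi,roi,minA=40):
    x0,y0,x1,y1=roi
    h=cv2.cvtColor(c['image'],cv2.COLOR_RGB2HSV);m=cv2.inRange(h,lo,hi);k=np.zeros_like(m);k[y0:y1,x0:x1]=m[y0:y1,x0:x1]
    cs,_=cv2.findContours(k,cv2.RETR_EXTERNAL,cv2.CHAIN_APPROX_NONE)
    return [x for x in cs if cv2.contourArea(x)>minA]
E
python3 - <<'E'
import pickle;from h import *
np.set_printoptions(precision=1,suppress=True)
d=pickle.load(open('c0.pkl','rb'))
for n,rois in(('top',[(285,145,355,200),(430,240,510,295)]),('scene',[(222,180,270,225),(225,108,255,140)])):
  c=d[n]
  for r in rois:
    for b in blobs(c,(12,110,110),(30,255,255),r):
      P=np.array([ray(c,p[0],138)[:2] for p in b],np.float32)
      q=cv2.minAreaRect(P);print(n,'lip',q, np.hypot(*q[0]))
c=d['top']
for nm,lo,hi in(('blue',(108,150,60),(125,255,255)),('red',(0,190,60),(4,255,255)),('white',(0,0,150),(180,60,255))):
  for b in blobs(c,lo,hi,(75,175,200,222)):
      P=np.array([ray(c,p[0],103)[:2] for p in b],np.float32);print(nm,cv2.boundingRect(b),cv2.minAreaRect(P))
im=cv2.resize(c['image'][170:225,70:205],None,fx=5.5,fy=5.5,interpolation=cv2.INTER_CUBIC)
im2=cv2.resize(d['scene']['image'][260:360,310:430],None,fx=5.5/1.8,fy=5.5/1.8,interpolation=cv2.INTER_CUBIC)
o=np.zeros((600,800,3),np.uint8);o[:im.shape[0],:im.shape[1]]=im;h=min(im2.shape[0],600-im.shape[0]);o[im.shape[0]:im.shape[0]+h,:im2.shape[1]]=im2[:h]
cv2.imwrite('pics/crop1.png',o[:,:,::-1])
E
```

```text
top lip ((505.84796142578125, -307.17706298828125), (61.33989715576172, 11.253096580505371), 0.37051108479499817) 591.8107029318794
top lip ((540.8478393554688, -232.39544677734375), (117.61474609375, 56.50361251831055), 78.44696807861328) 588.6629162927796
top lip ((281.500732421875, -511.412841796875), (30.966398239135742, 57.42757797241211), 0.9979979991912842) 583.7685818102989
top lip ((296.98724365234375, -641.9459838867188), (30.754072189331055, 58.25694274902344), 89.41255187988281) 707.3161026871253
top lip ((328.6042175292969, -572.31591796875), (117.35974884033203, 56.46317672729492), 62.18365478515625) 659.9441201635593
top lip ((368.7785949707031, -627.5865478515625), (37.785972595214844, 61.91856384277344), 0.8617916107177734) 727.9165660656497
scene lip ((540.7144165039062, -233.31700134277344), (119.86815643310547, 55.69265365600586), 78.48406219482422) 588.9048338490214
scene lip ((520.9403686523438, -264.71875), (103.13285827636719, 148.528076171875), 51.79922866821289) 584.3414107293803
scene lip ((329.43572998046875, -574.086669921875), (123.43907928466797, 56.031890869140625), 62.84164047241211) 661.893801730876
blue (78, 201, 39, 13) ((450.50482177734375, 285.742919921875), (24.007890701293945, 90.04553985595703), 12.841848373413086)
red (123, 193, 30, 14) ((471.0965576171875, 191.28713989257812), (25.246219635009766, 69.88606262207031), 12.648187637329102)
white (115, 195, 24, 8) ((471.6610412597656, 215.94869995117188), (8.48514175415039, 55.59589767456055), 13.278886795043945)
white (154, 187, 31, 12) ((487.0456237792969, 116.41209411621094), (21.809194564819336, 69.5274658203125), 12.067116737365723)
```

View pics/crop1.png

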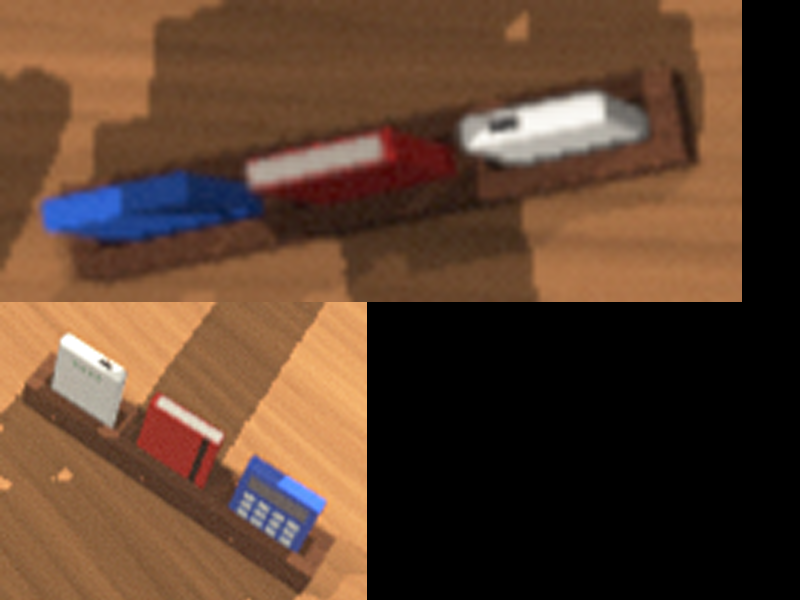

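The candidates for the slot are box A (lip centre 541,−233, 589 mm from base) and box B (329,−573, 660 mm). I take A, the nearer one. The other blue things are books and pens. The crop confirms the slab with keys and a screen in the end bay, top face at about crop (117,205), as the calculator. Next I'll work out the numbers for the reach.

```bash
cat >> h.py <<'E'
def go(o,P,jaw):
    M=R.from_euler('xyz',o['tcp_rot']).as_matrix()
    a=np.degrees(np.arctan2(M[1,1],M[0,1])); 
    # turn about tool x (down): positive lowers jaw yaw
    t=(a-jaw+90)%180-90
    print('toolx',M[:,0],'jaw yaw',a,'turn',t,'shift now',M.T@(np.array(P)-o['tool_pos']))
E
python3 - <<'E'
import pickle;from h import *;from plant import get_obs
np.set_printoptions(precision=2,suppress=True)
d=pickle.load(open('c0.pkl','rb'));c=d['top']
f=lambda u,v:ray(c,(70+u/5.5-.5,170+v/5.5-.5),103)
C,N,W=f(117,205),f(320,160),f(533,120)
print(C,N,W,np.linalg.norm(C-N),np.linalg.norm(N-W),np.degrees(np.arctan2(*(C-W)[[1,0]])))
# blue top edge lower-left corners, scene cross-check: projected corners of calculator
th=np.radians(12.6);X=np.array([np.cos(th),np.sin(th),0]);Y=np.array([-X[1],X[0],0])
for n in d: print(n,[proj(d[n],C+sx*7*X+sy*32*Y).round(1).tolist() for sx in(-1,1) for sy in(-1,1)])
s=d['scene']
for b in blobs(s,(105,120,60),(125,255,255),(375,295,430,350)): print(cv2.boundingRect(b),cv2.minAreaRect(b))
o=get_obs();print(o['contact_force']);go(o,[*C[:2],200],12.6)
E
```

```text
[451.5  300.22 103.  ] [471.98 213.25 103.  ] [490.34 122.05 103.  ] 89.35178665389276 93.02815242763629 102.29783259110604
scene [[393.2, 309.5], [417.3, 324.8], [390.5, 313.5], [414.7, 329.1]]
top [[104.6, 206.9], [78.1, 212.5], [103.5, 201.1], [77.0, 206.6]]
(385, 311, 31, 30) ((399.83709716796875, 325.4607238769531), (27.559946060180664, 18.125965118408203), 32.0053825378418)
[-0.22  0.61 -0.13]
toolx [-0. -0. -1.] jaw yaw 65.49022796272445 turn 52.89022796272445 shift now [ 26.18 -64.16 286.35]
```

Request:
send_rows --pt "0 0 0 10.6" --pt "0 0 0 10.6" --pt "0 0 0 10.6" --pt "0 0 0 10.6" --pt "0 0 0 10.5" --pt "0 0 0 0" --hand 0.6

```text
time: 0.85
tool_pos: [217.7, 477.5, 226.4]
tcp_rot: [-0.818, 1.57, -2.167]
contact_force: [0.5, -0.2, -0.3]
grip_width: 54.9
```

```bash
python3 -c "
from h import *;from plant import get_obs
np.set_printoptions(precision=2,suppress=True)
o=get_obs();print(o['time'],o['tool_pos'],o['joint_positions'],o['grip_width']);go(o,[451.5,300.2,180],12.6)"
```

```text
0.85 [217.68 477.54 226.41] [1.   0.34 1.52 0.   1.28 0.78] 54.94056559022796
toolx [-0. -0. -1.] jaw yaw 12.683844523313606 turn 0.08384452331360137 shift now [ 46.42 189.2  224.33]
```

Request:
send_rows --pt "0 20 24 0" --pt "0 40 48 0" --pt "0 40 48 0" --pt "0 40 48 0" --pt "0 30 35 0" --pt "23 19.2 21.3 0" --pt "23 0 0 0" --pt "0 0 0 0"

```text
time: 1.85
tool_pos: [450.4, 299.2, 179.0]
tcp_rot: [-1.376, 1.566, -2.724]
contact_force: [0.2, 0.9, 0.3]
grip_width: 55.0
```

```bash
python3 - <<'E'
from h import *;from plant import get_obs,capture
np.set_printoptions(precision=2,suppress=True)
o=get_obs();print(o['time'],o['tool_pos'],o['joint_positions'],o['grip_width']);go(o,[451.5,300.2,73],12.6)
s=capture('scene');t=capture('top')
a=cv2.resize(s['image'][230:370,320:460],(560,560),interpolation=cv2.INTER_CUBIC)
cv2.imwrite('pics/hover.png',a[:,:,::-1])
M=R.from_euler('xyz',o['tcp_rot']).as_matrix()
print([proj(s,o['tool_pos']+k*M[:,1])-[320,230] for k in(-27,27)])
E
```

```text
1.85 [450.44 299.2  178.99] [0.44 0.42 1.55 0.   1.18 0.22] 55.02423136349847
toolx [-0. -0. -1.] jaw yaw 12.730048946609791 turn 0.13004894660979005 shift now [105.98   1.71  -0.83]
[array([96.92, 64.86]), array([86.42, 81.51])]
```

View pics/hover.png

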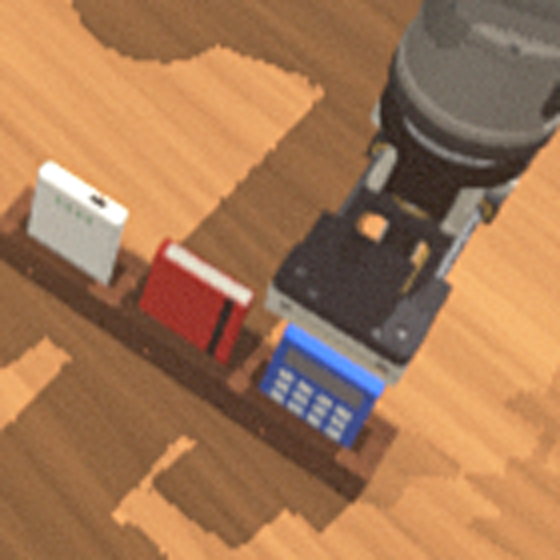

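The fingers straddle the calculator (crop 325,385), the neighbours are clear, and the tool is within 2 mm. I'll descend and grip.

Request:
send_rows --pt "20 1 0 0" --pt "30 0 0 0" --pt "30 0 0 0" --pt "18 0 0 0" --pt "8 0 0 0" --pt "0 0 0 0"

```text
time: 2.7
tool_pos: [452.5, 300.7, 75.3]
tcp_rot: [1.813, 1.57, 0.463]
contact_force: [-0.7, 0.0, 0.3]
grip_width: 55.4
```

Request:
send_rows --pt "0 0 0 0" --pt "0 0 0 0" --pt "0 0 0 0" --pt "0 0 0 0" --pt "0 0 0 0" --pt "0 0 0 0" --hand 0

```text
time: 3.45
tool_pos: [452.4, 300.3, 74.8]
tcp_rot: [2.072, 1.571, 0.721]
contact_force: [-1.5, -0.6, 0.5]
grip_width: 13.8
```

Request:
send_rows --pt "-8 0 0 0" --pt "-18 0 0 0" --pt "-30 0 0 0" --pt "-35 0 0 0" --pt "-35 0 0 0" --pt "-25 0 0 0" --pt "-10 0 0 0" --pt "0 0 0 0"

```text
time: 4.45
tool_pos: [452.3, 300.3, 235.9]
tcp_rot: [1.893, 1.57, 0.542]
contact_force: [0.3, -0.8, -0.2]
grip_width: 14.2
```

```bash
python3 - <<'E'
from h import *;from plant import get_obs,capture
np.set_printoptions(precision=2,suppress=True)
o=get_obs();print(o['time'],o['tool_pos'],o['joint_positions'],o['grip_width'],o['contact_force']);go(o,[540.8,-232.9,230],-11.6)
s=capture('scene')
cv2.imwrite('pics/lift.png',cv2.resize(s['image'][190:370,300:480],(540,540),interpolation=cv2.INTER_CUBIC)[:,:,::-1])
E
```

```text
4.45 [452.3  300.26 235.88] [0.44 0.37 1.46 0.   1.31 0.23] 14.186380214368683 [ 0.32 -0.77 -0.21]
toolx [ 0.  0. -1.] jaw yaw 12.589509670891045 turn 24.18950967089104 shift now [  5.76 -29.84 539.64]
```

View pics/lift.png

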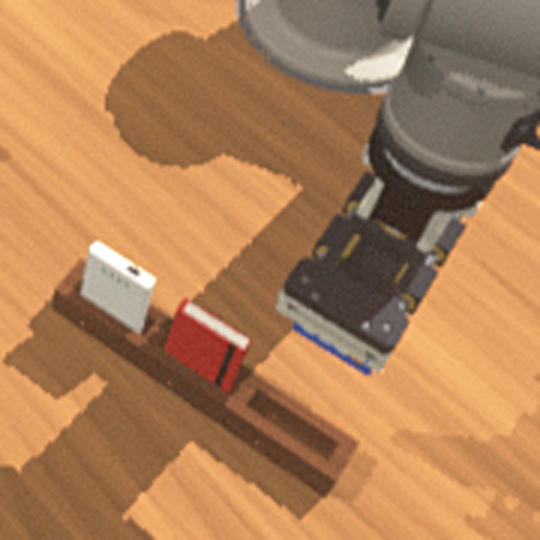

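The calculator is out of the rack and held upright, with its blue edge at (330,345); the other two still stand. Now I'll turn and carry it over.

Request:
send_rows --pt "0 0 0 6" --pt "0 0 0 8" --pt "0 0 0 6.2" --pt "0 0 0 4" --pt "0 0 0 0"

```text
time: 5.12
tool_pos: [451.8, 300.0, 234.4]
tcp_rot: [-0.94, 1.568, -2.713]
contact_force: [0.1, 0.6, -0.8]
grip_width: 13.7
```

```bash
python3 -c "
from h import *;from plant import get_obs
np.set_printoptions(precision=2,suppress=True)
o=get_obs();print(o['time'],o['tool_pos'],o['joint_positions'],o['grip_width']);go(o,[540.8,-232.9,236],-11.6)"
```

```text
5.125 [451.81 299.98 234.38] [0.44 0.37 1.46 0.   1.31 0.65] 13.72640801658474
toolx [-0. -0. -1.] jaw yaw -11.575963900188375 turn 0.024036099811624467 shift now [ -1.27 194.11 504.19]
```

Request:
send_rows --pt "0 5 14 0" --pt "0 11 28 0" --pt "0 15 40 0" --pt "0 16 42 0" --pt "0 16 42 0" --pt "0 16 42 0" --pt "0 16 42 0" --pt "0 16 42 0"

```text
time: 6.12
tool_pos: [501.9, -10.4, 235.6]
tcp_rot: [-0.731, 1.571, -2.503]
contact_force: [0.4, -0.1, -0.0]
grip_width: 14.2
```

Request:
send_rows --pt "0 16 42 0" --pt "0 16 42 0" --pt "0 16 42 0" --pt "0 16 42 0" --pt "0 11 26 0" --pt "0 6 12 0" --pt "0 2 6 0" --pt "0 0 0 0"

```text
time: 7.12
tool_pos: [540.7, -232.0, 235.6]
tcp_rot: [-2.398, 1.57, 2.113]
contact_force: [0.2, -0.2, -0.9]
grip_width: 13.9
```

```bash
python3 - <<'E'
from h import *;from plant import get_obs,capture
np.set_printoptions(precision=2,suppress=True)
o=get_obs();print(o['time'],o['tool_pos'],o['joint_positions'],o['grip_width'],o['contact_force']);go(o,[540.8,-232.9,145],-11.6)
s=capture('scene');t=capture('top')
im=np.hstack([cv2.resize(c['image'][y:y+130,x:x+130],(400,400),interpolation=cv2.INTER_CUBIC) for c,x,y in((s,190,130),(t,255,105))])
cv2.imwrite('pics/over.png',im[:,:,::-1])
E
```

```text
7.125 [ 540.72 -232.01  235.64] [-0.54  0.45  1.33  0.    1.36 -0.33] 13.940697247373784 [ 0.23 -0.21 -0.91]
toolx [-0.  0. -1.] jaw yaw -11.577918281517114 turn 0.02208171848288032 shift now [90.64  0.29  0.88]
```

View pics/over.png

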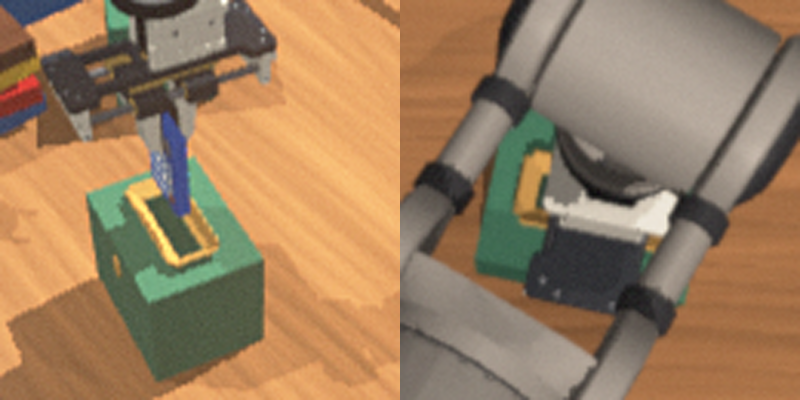

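The calculator hangs over the slot, edge-aligned with it (left panel, lower corner at 182,213). I'll lower it in stages and watch the force.

Request:
send_rows --pt "10 0 1 0" --pt "15 0 0 0" --pt "15 0 0 0" --pt "10 0 0 0" --pt "6 0 0 0" --pt "0 0 0 0"

```text
time: 7.98
tool_pos: [540.6, -233.4, 179.3]
tcp_rot: [-2.0, 1.57, 2.51]
contact_force: [-0.1, -0.1, -0.9]
grip_width: 14.2
```

```bash
python3 - <<'E'
from h import *;from plant import get_obs,capture
np.set_printoptions(precision=2,suppress=True)
o=get_obs();print(o['time'],o['tool_pos'],o['grip_width'],o['contact_force']);go(o,[540.8,-232.9,146],-11.6)
s=capture('scene')
cv2.imwrite('pics/in.png',cv2.resize(s['image'][150:250,200:300],(500,500),interpolation=cv2.INTER_CUBIC)[:,:,::-1])
E
```

```text
7.975 [ 540.59 -233.43  179.29] 14.177157335505122 [-0.11 -0.1  -0.85]
toolx [-0.  0. -1.] jaw yaw -11.61205125604855 turn -0.01205125604855084 shift now [33.29  0.12 -0.55]
```

View pics/in.png

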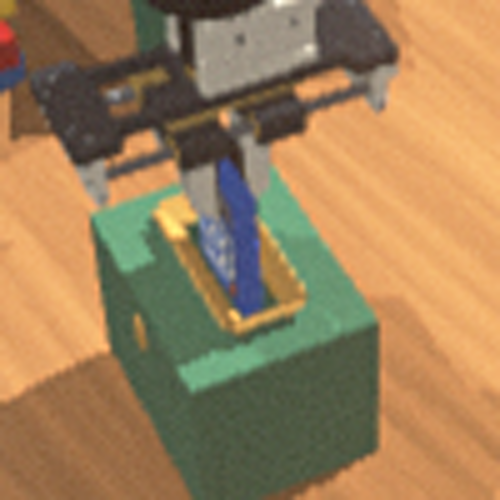

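The lower end is inside the lip at (250,305), and there is no contact force. I'll go on down to about z 146 and release.

Request:
send_rows --pt "10 0 0 0" --pt "12 0 0 0" --pt "7 0 0 0" --pt "4 0 0 0" --pt "0 0 0 0"

```text
time: 8.65
tool_pos: [540.6, -233.4, 146.4]
tcp_rot: [-2.09, 1.57, 2.419]
contact_force: [-0.2, 0.4, -1.1]
grip_width: 13.9
```

Request:
send_rows --pt "0 0 0 0" --pt "0 0 0 0" --pt "0 0 0 0" --pt "0 0 0 0" --hand 0.4

```text
time: 9.15
tool_pos: [540.8, -233.5, 146.9]
tcp_rot: [1.552, 1.571, -0.222]
contact_force: [0.2, -0.0, -0.2]
grip_width: 36.7
```

Request:
send_rows --pt "-10 0 0 0" --pt "-25 0 0 0" --pt "-30 0 0 0" --pt "-20 0 -20 0" --pt "0 0 -40 0" --pt "0 0 -50 0" --pt "0 0 -50 0" --pt "0 0 -40 0"

```text
time: 10.15
tool_pos: [581.3, -35.7, 232.7]
tcp_rot: [1.797, 1.57, 0.025]
contact_force: [-0.8, 0.4, 0.7]
grip_width: 36.9
```

Request:
send_rows --pt "0 0 -30 0" --pt "0 0 -10 0" --pt "0 0 0 0"

```text
time: 10.52
tool_pos: [589.1, 1.5, 232.0]
tcp_rot: [1.005, 1.57, -0.768]
contact_force: [0.1, 0.2, 0.2]
grip_width: 36.9
```

```bash
python3 - <<'E'
from h import *;from plant import get_obs,capture
o=get_obs();print(o['time'],o['tool_pos'],o['grip_width'],o['contact_force'])
s=capture('scene');t=capture('top')
a=cv2.resize(s['image'][140:360,190:440],(500,440));b=cv2.resize(t['image'][130:220,270:370],(300,270),interpolation=cv2.INTER_CUBIC)
im=np.zeros((440,800,3),np.uint8);im[:,:500]=a;im[:270,500:]=b
cv2.imwrite('pics/end.png',im[:,:,::-1])
E
```

```text
10.525 [589.07158881   1.54078194 232.04592807] 36.8535958258167 [0.09100071 0.22585311 0.17223191]
```

View pics/end.png

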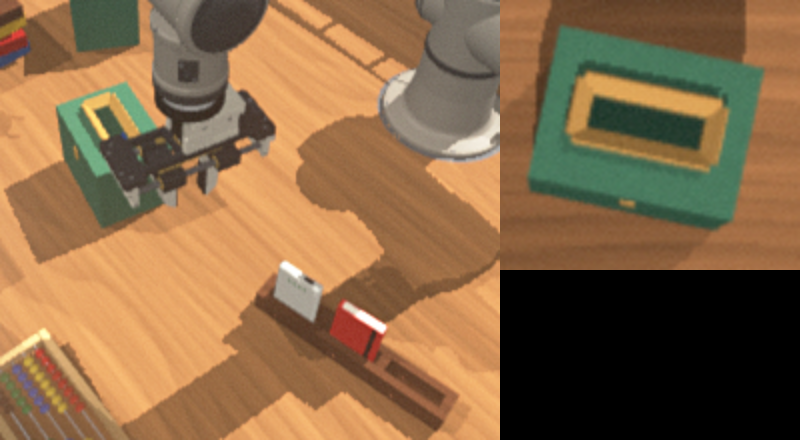

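The slot at (655,120) is empty and nothing sticks out of the lip. The gripper is empty, and the notebook (358,330) and power bank (298,290) still stand.

```bash
python3 -c "from plant import close_job;print(close_job())"
```

```text
the job is handed in; nothing more can be done
None
```

I took the blue calculator from the end bay of the rack, gripping it by its faces. I posted it through the slot of the nearer green box (589 mm from the base; the look-alike is 660 mm away) and handed in at about 10.6 s.

The last pictures show nothing sticking out of the lip or slot. The gripper was empty and clear of everything, and the red notebook and white power bank were still standing in the rack. Force readings stayed around 1–2 N throughout. The calculator can't be seen inside the dark box, so that it is fully in rests on the clear slot and on its not being in the gripper or anywhere else in those pictures.

No check failed. The one mismatch was an eyeballed bay spacing of 93 mm against the stated 90 mm, which was well within what the grip needed.

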